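# Load and close the two-chamber stone finisher

### The job

Lower the two stone spheres into the finisher's bowl, one into each compartment, without dropping them in. Then put the cover on: slip its tongue under the fixed hook on the bowl's rim and press the other side down past the spring clip, so that the cover sits fully home and level, and let go. Leave the tin that stands among the spheres where it is.

Things in the scene. Friction and masses are not known exactly. Their poses are not given: they have to be found in the camera images.
- bowl: Fixed finisher: grey base (radius 86, height 35 mm) with an open black bowl, outer radius 80, inner 76 mm, floor 40 and rim 110 mm above the bench. A divider along its x axis, 4 mm thick, 50 mm tall, parts it into a +y and a -y compartment. Origin: centre of the underside, z up. A rigid steel hook stands on the rim's -x side (roughly towards the robot), a steel spring clip on its +x side.
- bowl_rim (a point): Centre of the bowl's mouth, at rim height (110 mm above the bench); axes as the bowl's. A seated cover has its origin here and its axes parallel to these.
- bowl_left (a point): Floor of the +y compartment, at its middle, 39 mm from the bowl's axis. The compartment is 74 mm wide (y), about 130 mm long (x) there, and 70 mm deep below the rim.
- bowl_right (a point): Floor of the -y compartment, at its middle: 39 mm from the bowl's axis on the -y side.
- hook_tip (a point): Inner lower edge of the hook's overhang: 74 mm from the bowl's axis at -x, 11 mm above the rim. The overhang is 50 mm wide (y), 5 mm thick and ends at the hook's upright, inner face 94.5 mm from the axis. It bars lowering the cover straight down; the plug bars sliding it in level: the cover goes in tilted, tongue down 10 to 20 degrees, then is swung level.
- clip (a joint): Spring clip at the bowl's +x side: travel in m, 0 at rest, growing outwards to 0.010. A blade 30 mm wide leaning outwards at 70 degrees; its lower edge, the catch, is 83.5 mm from the axis and 8 mm above the rim, its top 32 mm above. The cover's lip must be pressed down past it (4 to 7 N at the lip, twice that at the grip; the cover's weight is not enough); it then springs back over the lip.
- cover: Loose aluminium cover, 0.26 kg: flange of radius 81, thickness 5 mm; below it a black plug, radius 73, 10 mm deep, that enters the bowl; a narrow tongue, 28 mm wide, at -x to 92 mm from the axis; a lip 56 mm wide at +x to 88 mm; a wooden grip on top. Origin: centre of the flange's underside (not the plug's), z up. It starts lying on its plug on the bench, grip up.
- cover_grip (a point): Where to hold the cover: the wooden grip, an upright block 14 mm thick (x), 60 mm long (y), standing on the flange from 5 to 50 mm above the cover's origin; this point is 33 mm above it. Axes as the cover's.
- cover_tongue (a point): Outer end of the cover's tongue, mid-thickness: 92 mm from the cover's axis on its -x side, 2.5 mm above the cover's origin.
- sphere1: Polished stone sphere, 56 mm in diameter, 0.22 kg, starting on a wooden ring stand (52 mm across, 14 mm tall) fixed to the bench. Origin: its centre (about 36 mm above the bench on its stand); its axes turn as it rolls.
- sphere2: A second sphere just like sphere1, on a stand of its own.
- tin: Bystander: round steel tin, 52 mm across, 62 mm tall, standing in line with the spheres. Origin: centre of its underside.
Things that resemble listed ones, but are neither listed nor needed, are in the scene too. Of the things that look like the cover, the smaller one is meant. Leave any purple look-alike of the sphere2 alone.

How it is judged:
By the outcome, as a careful person would: the job done as asked, in the order asked, and still so for the second after the job is handed in, with the robot touching nothing.
It also fails if it takes over 67 s, if anything falls off the work surface, if the arm or the gripper's body presses on something with over 40 N, if the wrist force passes 120 N, or if a joint passes its speed limit or range.

### The arm

A 6-joint arm with a two-finger parallel gripper is mounted at the origin on the work surface. World frame = base frame: x ahead of the robot, y to its left, z up, the work surface at z = 0. Lengths are in m, angles in degrees, forces in N, time in s.
With the tool pointing down it reaches from about 0.25 to 0.725 m from the base axis. Payload 9.7 kg.
Tool frame: the origin (TCP) lies midway between the tips of the shut fingers; the grasp point (between the pads) lies 19 mm behind it; z points along the fingers, y is the line along which they close (so a half turn about z gives the same grasp; the last joint's range is limited). The gripper opens to 85 mm and grips with 20 to 120 N. Pads are 22 mm wide; open, the fingers measure 114 mm over their backs; the gripper's body (76 mm by 85 mm) begins 54 mm behind the grasp point. The pads swing forward as they close: fully open they stand 13 mm farther back than shut.
Start: joints at [-69.271, 4.979, 10.078, 95.1, 0, 90], TCP at [0.195, -0.514, 0.231] pointing down, gripper open.
Joint ranges: [-179.16, 179.16], [-48.56, 103.87], [-65.8, 70.77], [-126.05, 130.52], [-82.76, 87.17], [-180, 180]. Speed limits (degrees/s): [127.2, 127.2, 147.25, 180, 180, 180].

### API

Orientations are given as [roll, pitch, yaw] about the fixed x, y, z axes, in that order (R = Rz(yaw) Ry(pitch) Rx(roll)).
In Python, from workcell import readout, imaging, bot, spotter gives the robot as it stands.
- The arm moves only by the shell command python3 -m jog 'ROWS' [FORCE]. ROWS is JSON, a list of rows, each an object with "rotation": the turn, a rotation vector about the world's x, y, z in degrees, a list of three; "translation": the shift along the world's x, y, z in mm, a list of three; "grip": the finger opening in mm, from 0 to 85.4. In form: [{"rotation": [wx, wy, wz], "translation": [dx, dy, dz], "grip": grip}, ...]. A call has 1 to 20 rows; each row is the pose to reach, as a shift and turn from the pose commanded when the call began; what a row does not reach only later rows make up. A row lasts 1/10 s, in which the tool goes at most 50 mm and 8.59 degrees, less where a joint would pass 70% of its speed; a pose out of reach is approached as far as the arm can. A call with a gripper value outside its range is refused whole. The fingers move at their own pace and stop on an object; FORCE is the grip in N (left out, the last holds). Time passes only in rows, so rows that repeat a pose let the fingers close. It gives the time, the measured TCP pose, the force, the opening and the grip force at its end, in the units of the state.
- readout.get_obs(): the state, without advancing time (a new reading comes with each control period).
- imaging.camera(name): name is "side" or "top"; returns (picture, depth): 480x640x3 uint8, red, green, blue; 480x640 float32, m along the optical axis (not along the pixel's ray), 0 where there is no reading.
- imaging.camera_info(name): a dict with "vertical_fov" (degrees; the focal length in pixels is half the picture's height over the tangent of half this angle, whatever the lens; pixels are square), "cx", "cy" (the principal point, pixels), "k1" (the pictures are not rectified: a ray, as slopes to the right and down, at radius r is drawn at 1 + k1 r^2 times it, then the intrinsics apply), "extrinsics" (4x4, takes a point from camera to world coordinates). Camera axes: x right, y down, z forward; pixel columns grow to the right and rows downward; lengths in m; the calibration is good to about 2 mm. A picture is of the moment at which its call begins. camera_info takes no time and is no camera call.
- bot.job_done(): hands the job in; it is judged then, once.
Trained networks look in the newest picture that a camera, given by its name, has taken for a name from the list of things; names that differ only in an ending like _2 or _b are one class to them, and where a whole thing is asked for, a point or a joint stands for the part that bears it (a point fixed in the world has none). Each returns a list of dicts, best first, with "confidence" (0 to 1); they miss things now and then, are a little off and sometimes report something else, mostly with a low value. They report only what shows in the picture. A call takes as long as a camera call. They do not tell look-alikes from the thing itself.
- spotter.spot_in(camera, target): "box" ([centre column, centre row, width, height] in pixels, round what is visible of it).
- spotter.mark_of(camera, target): "uv" ([column, row] in pixels: a listed point, or the origin of a listed thing).
The state is a dict: "time": time; "q": joint angles; "qd": joint speeds; "joint_efforts": joint torques, N m; "ee_pos": TCP position; "tcp_rot": TCP orientation; "wrist_force": force on the tool from outside, world axes, zero at the start; "torque": the same for the moment, N m; "opening": finger opening in m; "grasp_force": force on a finger pad.
Only numpy, scipy, OpenCV 4.12 (cv2) and the standard library are available. Lean on these libraries where they do the work, as an engineer would, in place of code of your own. Each camera call takes 0.05 s, during which the arm holds its last target. There are 200 camera calls.

## Working session

There is one attempt and no reset: what is moved stays moved. The work goes in short steps, Python scripts to look and compute and a shell command to move; the robot and the scene stay as the last step left them, time stands still between calls to the robot, and variables do not carry over. Pictures are saved under pics/ and viewed, at most 10 in all, crops included, and the job is handed in when it is done.

```bash
mkdir -p pics; ls
cat > h.py <<'E'
import numpy as np, cv2
from workcell import readout, imaging, bot, spotter
def cal(n):
    c=imaging.camera_info(n); f=240/np.tan(np.radians(c['vertical_fov']/2)); return c,f
def px2w(n,uv,depth=None,z=None):
    c,f=cal(n); K=np.array([[f,0,c['cx']],[0,f,c['cy']],[0,0,1.]])
    p=cv2.undistortPoints(np.array([[uv]],float),K,np.array([c['k1'],0,0,0,0.])).ravel()
    T=np.array(c['extrinsics']); d=np.array([p[0],p[1],1.])
    w=T[:3,:3]@d; o=T[:3,3]
    s=depth if z is None else (z-o[2])/w[2]
    return o+s*w
def w2px(n,P):
    c,f=cal(n); T=np.array(c['extrinsics']); q=(np.atleast_2d(P)-T[:3,3])@T[:3,:3]
    s=q[:,:2]/q[:,2:]; s=s*(1+c['k1']*(s**2).sum(1,keepdims=True)); return s*f+[c['cx'],c['cy']]
def cloud(n,D):
    c,f=cal(n); K=np.array([[f,0,c['cx']],[0,f,c['cy']],[0,0,1.]])
    v,u=np.mgrid[:480,:640]; p=cv2.undistortPoints(np.stack([u,v],-1).reshape(-1,1,2).astype(float),K,np.array([c['k1'],0,0,0,0.])).reshape(480,640,2)
    T=np.array(c['extrinsics']); q=np.dstack([p,np.ones((480,640))])*D[...,None]
    return q@T[:3,:3].T+T[:3,3]
E
python3 - <<'E'
from h import *
for n in ['top','side']:
    p,d=imaging.camera(n); cv2.imwrite(f'pics/{n}0.png',p[...,::-1]); np.save(f'{n}0.npy',d)
    c,f=cal(n); print(n,f,c['cx'],c['cy'],c['k1'],np.round(c['extrinsics'],3).tolist())
    for t in ['bowl','cover','sphere1','tin']:
        for r in spotter.spot_in(n,t): print(n,t,np.round(r['box']),round(r['confidence'],2))
    for t in ['bowl_rim','hook_tip','clip','cover_grip','cover_tongue','sphere1']:
        for r in spotter.mark_of(n,t): print(n,t,np.round(r['uv'],1),round(r['confidence'],2))
print(readout.get_obs())
E
```

```text
pics
top 468.9477751468217 314.77366617203444 238.48433571056617 -0.12373031493175782 [[-0.01, -0.994, 0.107, 0.376], [-0.999, 0.013, 0.031, 0.054], [-0.032, -0.106, -0.994, 1.032], [0.0, 0.0, 0.0, 1.0]]
top bowl [470. 225.  92. 104.] 0.74
top cover [158. 330. 112. 102.] 0.92
top cover [244. 199.  70.  81.] 0.68
top sphere1 [352. 155.  25.  27.] 0.88
top sphere1 [395. 176.  24.  26.] 0.81
top sphere1 [353. 211.  26.  25.] 0.69
top tin [354. 262.  23.  29.] 0.86
top tin [355. 213.  27.  25.] 0.41
top bowl_rim [480.1 226.9] 0.77
top hook_tip [481.3 263.5] 0.73
top hook_tip [353.4 151.6] 0.17Traceback (most recent call last):
  File "<stdin>", line 8, in <module>
ValueError: it knows: bowl, bowl_left, bowl_right, bowl_rim, cover, cover_grip, cover_tongue, hook_tip, sphere, tin
```

Run:
```python
from h import *
for n in ['top','side']:
    p,d=imaging.camera(n); cv2.imwrite(f'pics/{n}0.png',p[...,::-1]); np.save(f'{n}0.npy',d)
    c,f=cal(n); print(n,f,c['cx'],c['cy'],c['k1'],np.round(c['extrinsics'],3).tolist())
    for t in ['bowl','cover','sphere1','tin']:
        for r in spotter.spot_in(n,t): print(n,t,np.round(r['box']),round(r['confidence'],2))
    for t in ['bowl_rim','hook_tip','bowl_left','bowl_right','cover_grip','cover_tongue','sphere1']:
        for r in spotter.mark_of(n,t): print(n,t,np.round(r['uv'],1),round(r['confidence'],2))
print(readout.get_obs())
```

```text
top 468.9477751468217 314.77366617203444 238.48433571056617 -0.12373031493175782 [[-0.01, -0.994, 0.107, 0.376], [-0.999, 0.013, 0.031, 0.054], [-0.032, -0.106, -0.994, 1.032], [0.0, 0.0, 0.0, 1.0]]
top cover [246. 198.  72.  77.] 0.91
top cover [159. 331. 110. 100.] 0.9
top sphere1 [351. 153.  25.  26.] 0.75
top sphere1 [353. 211.  25.  25.] 0.65
top sphere1 [395. 175.  22.  23.] 0.58
top tin [353. 262.  23.  27.] 0.84
top bowl_rim [479.3 223.6] 0.91
top hook_tip [481.3 260.8] 0.81
top bowl_left [446.3 227.1] 0.81
top bowl_right [482.9 228.4] 0.94
top cover_grip [152.1 329.4] 0.88
top cover_grip [243.3 195. ] 0.77
top cover_tongue [231.8 238.2] 0.89
top cover_tongue [105.4 327.6] 0.71
top sphere1 [350.1 215.3] 0.75
top sphere1 [350.  151.7] 0.73
top sphere1 [481.  260.6] 0.24
side 473.9060651443087 318.26613056342745 235.82387406239258 -0.017852142373387125 [[-0.988, -0.09, 0.124, 0.365], [-0.151, 0.688, -0.71, 0.801], [-0.021, -0.72, -0.693, 0.815], [0.0, 0.0, 0.0, 1.0]]
side bowl [336. 171.  76.  71.] 0.57
side cover [407. 422. 132. 116.] 0.92
side cover [264. 322.  87.  60.] 0.64
[... 540 characters left out ...]
phere1 [282.1 209.9] 0.61
{'time': 1.55, 'q': array([-6.92693269e+01,  4.98109825e+00,  1.00774488e+01,  9.50997697e+01,
       -1.81336607e-03,  9.00011051e+01]), 'qd': array([ 0.03622133, -0.00668941, -0.02484255, -0.00857561, -0.03199125,
        0.0798163 ]), 'joint_efforts': array([ 3.75741729e-03, -5.20094812e+01,  4.64861870e+01,  1.52708890e-03,
        1.75835671e-04,  1.49688833e-05]), 'ee_pos': array([ 0.19467555, -0.51438642,  0.23125618]), 'tcp_rot': array([-1.79996581e+02,  1.81343201e-03,  2.07295682e+01]), 'wrist_force': array([ 0.30714634,  0.18199816, -0.44282235]), 'torque': array([-0.05638534, -0.00228226, -0.0158992 ]), 'grasp_force': 0.0, 'opening': 0.08564752562236905}
```

View pics/top0.png

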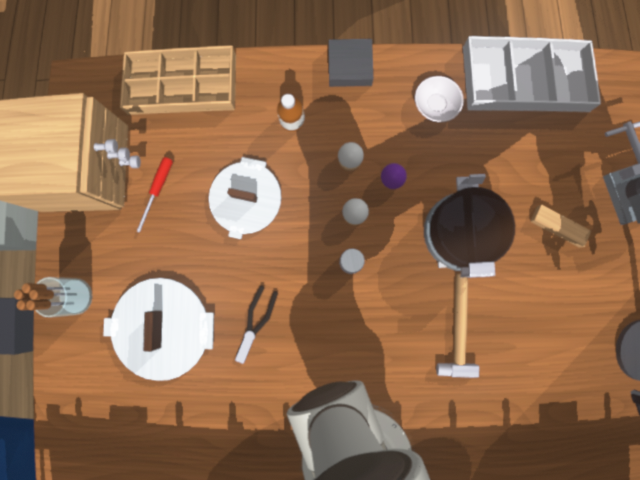

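View pics/side0.png

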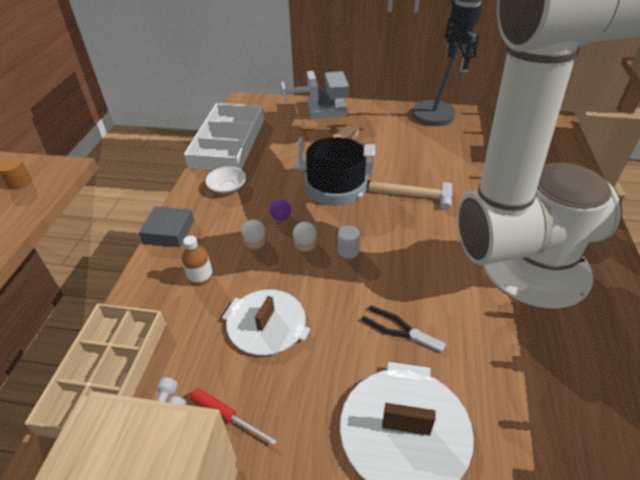

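Candidates (top picture):
- **Spheres:** stone at (350,155) and (355,211). The purple one at (394,176) and the tin at (352,261) stay put.
- **Covers:** the smaller is at (245,197), with its tongue at (235,235) and lip at (252,163). The larger, at (160,330), is not wanted.
- **Bowl:** (470,228), hook near (481,268), clip near (470,182).

Next I'll measure positions and take one close crop.

```bash
cat > m.py <<'E'
from h import *
from scipy.optimize import least_squares
def fitsphere(P,c0):
    r=least_squares(lambda c:np.linalg.norm(P-c,axis=1)-.028,c0,loss='soft_l1',f_scale=.002); return r.x,np.abs(r.fun).mean()
def circ(P):
    r=least_squares(lambda c:np.hypot(P[:,0]-c[0],P[:,1]-c[1])-c[2],[*P[:,:2].mean(0),.08],loss='soft_l1',f_scale=.002); return r.x
E
python3 - <<'E'
from m import *
C={n:cloud(n,np.load(f'{n}0.npy')) for n in ['top','side']}
def near(n,uv,R): 
    v,u=np.mgrid[:480,:640]; m=np.hypot(u-uv[0],v-uv[1])<R
    return C[n][m&(np.load(f'{n}0.npy')>0)]
for n,l in [('top',[(350,155),(355,211),(394,176)]),('side',[(253,231),(304,233),(280,210)])]:
    for uv in l:
        P=near(n,uv,13); P=P[P[:,2]>.036]; print(n,uv,len(P),fitsphere(P,P.mean(0)-[0,0,.015]))
for n,uv in [('top',(352,261)),('side',(348,240))]:
    P=near(n,uv,22); P=P[P[:,2]>.056]; print('tin',n,len(P),P.mean(0),P.min(0),P.max(0))
for n,uv in [('top',(245,197)),('side',(264,322))]:
    P=near(n,uv,55)
    G=P[(P[:,2]>.045)&(P[:,2]<.075)]; F=P[(P[:,2]>.008)&(P[:,2]<.022)]
    print(n,'grip',len(G),G.mean(0),G[:,2].max(),'flange',len(F),F.mean(0),np.median(F[:,2]))
    e,V=np.linalg.eigh(np.cov(G[:,:2].T)); print(' grip axis deg',np.degrees(np.arctan2(V[1,1],V[0,1])),np.sqrt(e)*3.46)
    c=np.median(F[:,:2],0)
    import cv2
    (x,y),(w,h),a=cv2.minAreaRect(F[:,:2].astype(np.float32)); print(' rect',x,y,w,h,a)
for t,uv in [('tongue',(235,235)),('lip',(252,163)),]:
    print(t,px2w('top',uv,z=.0125))
print('rim net',px2w('top',(479.5,224.5),z=.11),px2w('side',(334.8,150.5),z=.11))
print('hook net',px2w('top',(481.3,262),z=.121),px2w('side',(364,147.2),z=.121))
for n,uv in [('top',(470,228)),('side',(336,170))]:
    P=near(n,uv,70); H=P[(P[:,2]>.105)&(P[:,2]<.114)]; print(n,'rim',len(H),H.mean(0),circ(H))
    U=P[P[:,2]>.119]; 
    for q in (U[U[:,0]<H[:,0].mean()],U[U[:,0]>H[:,0].mean()]): print('  tall',len(q),q.mean(0) if len(q) else '',q.min(0),q.max(0))
p=cv2.imread('pics/top0.png'); 
a=cv2.resize(p[140:270,200:300],None,fx=4,fy=4,interpolation=2);b=cv2.resize(p[140:270,330:430],None,fx=4,fy=4,interpolation=2)
cv2.imwrite('pics/crop1.png',np.hstack([a,b])[:, :800])
E
```

```text
top (350, 155) 487 (array([0.66535868, 0.00577882, 0.03499381]), np.float64(0.001040937208009835))
top (355, 211) 508 (array([ 0.54096121, -0.00166996,  0.03500745]), np.float64(0.000989830702434604))
top (394, 176) 451 (array([ 0.61914138, -0.08794093,  0.02790729]), np.float64(0.001012894853255293))
side (253, 231) 348 (array([0.66268031, 0.00539625, 0.03498201]), np.float64(0.0011526156765747377))
side (304, 233) 351 (array([ 0.53818796, -0.00198619,  0.03498577]), np.float64(0.0011948403419000868))
side (280, 210) 253 (array([ 0.61602985, -0.08704668,  0.02796014]), np.float64(0.001283034852686177))
tin top 424 [0.4334057  0.00782267 0.0621768 ] [ 0.41084921 -0.01557069  0.05711173] [0.45678793 0.03046083 0.06713034]
tin side 261 [0.43094935 0.01061226 0.06188685] [ 0.40755255 -0.01644063  0.05623495] [0.45476346 0.03402752 0.06599548]
top grip 207 [0.57850363 0.24113457 0.05877813] 0.06657208232905831 flange 3895 [0.57869674 0.24091975 0.01537183] 0.015367825826225312
 grip axis deg 75.99506173476009 [0.01516282 0.06001135]
 rect 0.5795843601226807 0.24157778918743134 0.16077584
[... 565 characters left out ...]
-0.25480405  0.121     ]
top rim 555 [ 0.50263917 -0.23999949  0.10940242] [ 0.49527385 -0.23876096  0.0777333 ]
  tall 331 [ 0.40848102 -0.24131116  0.12580136] [ 0.39566555 -0.26686918  0.12015003] [ 0.42076505 -0.21630788  0.13012052]
  tall 156 [ 0.58641829 -0.23581996  0.13364794] [ 0.57929743 -0.25189816  0.11930167] [ 0.59398004 -0.22197016  0.14557357]
side rim 362 [ 0.49501315 -0.23300511  0.10903341] [ 0.49311654 -0.23712514  0.07781015]
  tall 124 [ 0.4055998  -0.2365008   0.12614037] [ 0.39219092 -0.26565799  0.12060989] [ 0.4190132  -0.21251438  0.12962559]
  tall 72 [ 0.58345184 -0.23223207  0.1320918 ] [ 0.57642192 -0.2532096   0.11941235] [ 0.59202442 -0.21729925  0.14402067]
```

View pics/crop1.png

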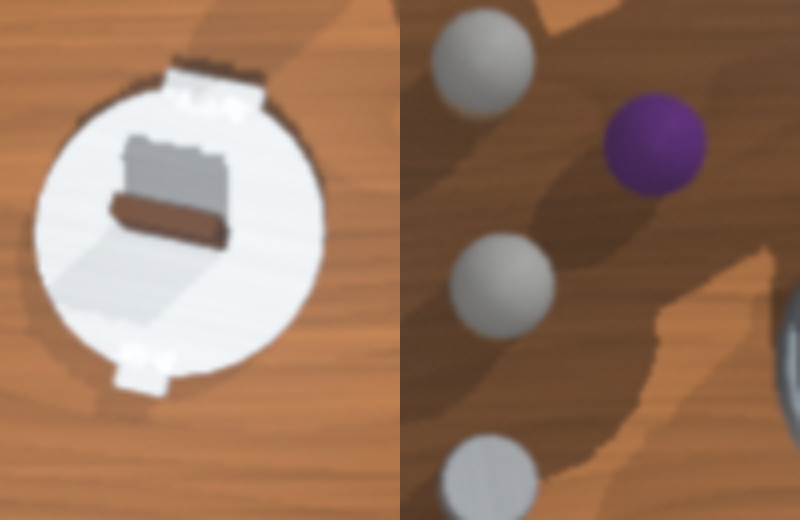

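The crop shows the smaller cover with its narrow tongue at lower left and wide lip at the top, and two grey stone spheres at left, with the purple sphere and tin as expected. I'll move above the nearer sphere and refine the bowl yaw from the saved depth.

```bash
R='x'; python3 -m jog '[{"rotation":[0,0,69.3],"translation":[345,512,-81],"grip":85},{"rotation":[0,0,69.3],"translation":[345,512,-81],"grip":85},{"rotation":[0,0,69.3],"translation":[345,512,-81],"grip":85},{"rotation":[0,0,69.3],"translation":[345,512,-81],"grip":85},{"rotation":[0,0,69.3],"translation":[345,512,-81],"grip":85},{"rotation":[0,0,69.3],"translation":[345,512,-81],"grip":85},{"rotation":[0,0,69.3],"translation":[345,512,-81],"grip":85},{"rotation":[0,0,69.3],"translation":[345,512,-81],"grip":85},{"rotation":[0,0,69.3],"translation":[345,512,-81],"grip":85},{"rotation":[0,0,69.3],"translation":[345,512,-81],"grip":85},{"rotation":[0,0,69.3],"translation":[345,512,-81],"grip":85},{"rotation":[0,0,69.3],"translation":[345,512,-81],"grip":85},{"rotation":[0,0,69.3],"translation":[345,512,-81],"grip":85},{"rotation":[0,0,69.3],"translation":[345,512,-81],"grip":85},{"rotation":[0,0,69.3],"translation":[345,512,-81],"grip":85}]'
python3 - <<'E'
from m import *
for n,uv in [('top',(470,228)),('side',(336,170))]:
    D=np.load(f'{n}0.npy');C=cloud(n,D); v,u=np.mgrid[:480,:640]
    P=C[(np.hypot(u-uv[0],v-uv[1])<80)&(D>0)]; P=P[np.hypot(P[:,0]-.494,P[:,1]+.238)<.115]
    H=P[(P[:,2]>.122)&(P[:,0]<.45)]; print(n,'hook',cv2.minAreaRect(H[:,:2].astype(np.float32)))
    K=P[(P[:,2]>.118)&(P[:,0]>.55)]; print(' clip y range',np.percentile(K[:,1],[2,50,98]))
    Q=P[(P[:,2]>.082)&(P[:,2]<.098)&(np.hypot(P[:,0]-.494,P[:,1]+.238)<.06)]
    if len(Q)>5: a=np.polyfit(Q[:,0],Q[:,1],1); print(' divider',len(Q),'yaw',np.degrees(np.arctan(a[0])),'y at .494',np.polyval(a,.494),np.std(Q[:,1]-np.polyval(a,Q[:,0])))
E
```

```text
time: 3.05
ee_pos: [0.5395, -0.0023, 0.1501]
tcp_rot: [-180.0, 0.0, 90.1]
wrist_force: [0.4, -0.4, 0.5]
opening: 0.0849
grasp_force: 0.0
top hook ((0.4087776243686676, -0.24146133661270142), (0.05046467483043671, 0.023537971079349518), 89.07132720947266)
 clip y range [-0.25128061 -0.23558389 -0.22224379]
 divider 192 yaw 1.5193454681292315 y at .494 -0.23890670999431782 0.0014875271349932577
side hook ((0.4067016839981079, -0.23932191729545593), (0.0255908016115427, 0.052374567836523056), 3.835390329360962)
 clip y range [-0.25196441 -0.23086179 -0.2183984 ]
 divider 165 yaw 1.4344083191149284 y at .494 -0.2374082236424987 0.0025585364527758274
```

```bash
python3 -m jog '[{"rotation":[0,0,0],"translation":[0,0,-40],"grip":85},{"rotation":[0,0,0],"translation":[0,0,-80],"grip":85},{"rotation":[0,0,0],"translation":[0,0,-110],"grip":85},{"rotation":[0,0,0],"translation":[0,0,-130],"grip":85},{"rotation":[0,0,0],"translation":[0,0,-137],"grip":85},{"rotation":[0,0,0],"translation":[0,0,-137],"grip":70},{"rotation":[0,0,0],"translation":[0,0,-137],"grip":60},{"rotation":[0,0,0],"translation":[0,0,-137],"grip":50},{"rotation":[0,0,0],"translation":[0,0,-137],"grip":50},{"rotation":[0,0,0],"translation":[0,0,-137],"grip":50},{"rotation":[0,0,0],"translation":[0,0,-137],"grip":50},{"rotation":[0,0,0],"translation":[0,0,-137],"grip":50},{"rotation":[0,0,0],"translation":[0,0,-137],"grip":50}]' 40
```

```text
time: 4.35
ee_pos: [0.5405, -0.0027, 0.0151]
tcp_rot: [179.9, 0.0, 90.0]
wrist_force: [-2.5, -1.9, 7.6]
opening: 0.054
grasp_force: 41.2
```

The pads sit above the equator, because they swing back more than I assumed. I'll reopen, go lower and regrip.

```bash
python3 -m jog '[{"rotation":[0,0,0],"translation":[0,0,0],"grip":62},{"rotation":[0,0,0],"translation":[0,0,0],"grip":66},{"rotation":[0,0,0],"translation":[0,0,-3],"grip":66},{"rotation":[0,0,0],"translation":[0,0,-6],"grip":66},{"rotation":[0,0,0],"translation":[0,0,-6],"grip":60},{"rotation":[0,0,0],"translation":[0,0,-6],"grip":50},{"rotation":[0,0,0],"translation":[0,0,-6],"grip":50},{"rotation":[0,0,0],"translation":[0,0,-6],"grip":50},{"rotation":[0,0,0],"translation":[0,0,-6],"grip":50},{"rotation":[0,0,0],"translation":[0,0,-6],"grip":50},{"rotation":[0,0,0],"translation":[0,0,-6],"grip":50}]' 40
```

```text
time: 5.45
ee_pos: [0.54, -0.0024, 0.0075]
tcp_rot: [180.0, -0.0, 90.0]
wrist_force: [3.9, 0.1, -0.3]
opening: 0.0541
grasp_force: 42.2
```

```bash
python3 -m jog '[{"rotation":[0,0,0],"translation":[0,0,10],"grip":50},{"rotation":[0,0,0],"translation":[0,0,35],"grip":50},{"rotation":[0,0,0],"translation":[0,0,75],"grip":50},{"rotation":[0,0,0],"translation":[0,0,115],"grip":50},{"rotation":[0,0,0],"translation":[-2,-8,140],"grip":50},{"rotation":[0,0,0.5],"translation":[-8,-35,150],"grip":50},{"rotation":[0,0,1],"translation":[-18,-75,150],"grip":50},{"rotation":[0,0,1.6],"translation":[-28,-115,150],"grip":50},{"rotation":[0,0,1.6],"translation":[-37,-155,150],"grip":50},{"rotation":[0,0,1.6],"translation":[-44,-185,150],"grip":50},{"rotation":[0,0,1.6],"translation":[-46,-197,150],"grip":50},{"rotation":[0,0,1.6],"translation":[-46,-197,150],"grip":50},{"rotation":[0,0,1.6],"translation":[-46,-197,150],"grip":50}]' 40
python3 - <<'E'
from m import *
p,d=imaging.camera('side'); cv2.imwrite('pics/s1.png',cv2.resize(p[90:240,220:420,::-1],None,fx=4,fy=4))
E
```

```text
time: 6.75
ee_pos: [0.4935, -0.1988, 0.1573]
tcp_rot: [-180.0, -0.0, 91.6]
wrist_force: [0.1, -0.2, -2.5]
opening: 0.0544
grasp_force: 42.8
```

View pics/s1.png

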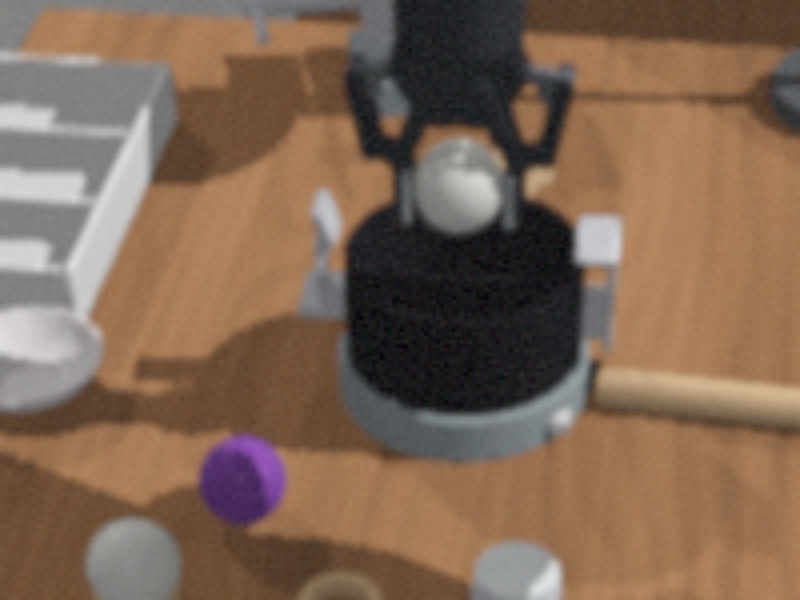

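The picture shows the sphere held centred between the pads at crop (460,185), over the left compartment. The knuckles look wide, so I'll measure their envelope before lowering.

Run:
```python
from m import *
T=readout.get_obs()['ee_pos']
for n in ['side','top']:
    p,d=imaging.camera(n); P=cloud(n,d)[d>0]-T
    P=P[(np.hypot(P[:,0],P[:,1])<.11)&(P[:,2]>-.005)&(P[:,2]<.16)]
    for z in np.arange(0,.155,.01):
        Q=P[(P[:,2]>=z)&(P[:,2]<z+.01)]
        Q=Q[(np.abs(Q[:,1])<.06)]
        if len(Q)>5: print(n,round(z,2),len(Q),'x',np.round(np.percentile(Q[:,0],[1,99])*1e3),'y',np.round(np.percentile(Q[:,1],[1,99])*1e3))
```

```text
side 0.0 13 x [-36.  29.] y [-4. 20.]
side 0.01 75 x [-43.  37.] y [-2. 27.]
side 0.02 108 x [-43.  38.] y [ 1. 30.]
side 0.03 142 x [-42.  37.] y [ 2. 31.]
side 0.04 162 x [-46.  43.] y [-5. 26.]
side 0.05 209 x [-60.  55.] y [-9. 20.]
side 0.06 97 x [-62.  58.] y [-12.  18.]
side 0.07 138 x [-64.  60.] y [-13.  21.]
side 0.08 142 x [-66.  62.] y [-0. 20.]
side 0.09 165 x [-68.  62.] y [ 1. 22.]
side 0.1 289 x [-69.  63.] y [-8. 22.]
side 0.11 92 x [-43.  38.] y [-4. 15.]
side 0.12 36 x [-39.  33.] y [ 7. 40.]
side 0.13 125 x [-39.  31.] y [ 9. 41.]
side 0.14 133 x [-40.  31.] y [ 1. 41.]
side 0.15 139 x [-40.  31.] y [ 4. 41.]
top 0.01 17 x [-40.  40.] y [-1. 12.]
top 0.02 50 x [-40.  41.] y [ 5. 28.]
top 0.03 104 x [-40.  34.] y [ 6. 27.]
top 0.04 153 x [-43.  45.] y [ 6. 24.]
top 0.05 182 x [-56.  55.] y [-10.  18.]
top 0.06 83 x [-60.  59.] y [-5. 17.]
top 0.07 87 x [-62.  62.] y [ 2. 18.]
top 0.08 47 x [-65.  63.] y [ 5. 18.]
top 0.09 104 x [-66.  65.] y [-13.  19.]
top 0.1 319 x [-67.  67.] y [-13.  14.]
top 0.11 62 x [-54.  61.] y [-9. 11.]
top 0.12 9 x [-37. -35.] y [-6. 11.]
top 0.13 74 x [-37.  26.] y [-6. 38.]
top 0.14 93 x [-37.  27.] y [-3. 38.]
top 0.15 95 x [-37.  22.] y [-5. 38.]
```

The knuckles would come very close to the bowl wall at 39 mm off-axis. I'll tilt the tool 15° so the fingers point outward, which moves the knuckles towards the bowl's centre, and lower in stages while watching the force.

```bash
python3 -m jog '[{"rotation":[5,0,0],"translation":[0,1,0],"grip":50},{"rotation":[10,0,0],"translation":[0,2,0],"grip":50},{"rotation":[15,0,0],"translation":[0,4,0],"grip":50},{"rotation":[15,0,0],"translation":[0,4,-15],"grip":50},{"rotation":[15,0,0],"translation":[0,4,-35],"grip":50},{"rotation":[15,0,0],"translation":[0,4,-55],"grip":50},{"rotation":[15,0,0],"translation":[0,4,-75],"grip":50},{"rotation":[15,0,0],"translation":[0,4,-90],"grip":50},{"rotation":[15,0,0],"translation":[0,4,-100],"grip":50},{"rotation":[15,0,0],"translation":[0,4,-100],"grip":50}]' 40; python3 -m jog '[{"rotation":[0,0,0],"translation":[0,0,-5],"grip":50},{"rotation":[0,0,0],"translation":[0,0,-9],"grip":50},{"rotation":[0,0,0],"translation":[0,0,-12],"grip":50},{"rotation":[0,0,0],"translation":[0,0,-14],"grip":50},{"rotation":[0,0,0],"translation":[0,0,-14],"grip":50}]' 40
```

```text
time: 7.9
ee_pos: [0.4931, -0.1947, 0.0559]
tcp_rot: [179.7, -15.0, 91.7]
wrist_force: [-0.8, -0.6, -1.6]
opening: 0.0547
grasp_force: 42.9
time: 8.4
ee_pos: [0.4936, -0.1954, 0.0431]
tcp_rot: [179.6, -15.0, 91.7]
wrist_force: [-0.5, 0.0, -1.4]
opening: 0.0543
grasp_force: 42.9
```

```bash
python3 -m jog '[{"rotation":[0,0,0],"translation":[0,0,-1],"grip":50},{"rotation":[0,0,0],"translation":[0,0,-2],"grip":50},{"rotation":[0,0,0],"translation":[0,0,-2],"grip":50}]' 40;  python3 -m jog '[{"rotation":[0,0,0],"translation":[0,0,-1],"grip":50},{"rotation":[0,0,0],"translation":[0,0,-1],"grip":50}]' 40
```

```text
time: 8.7
ee_pos: [0.4937, -0.1954, 0.0412]
tcp_rot: [179.6, -15.0, 91.7]
wrist_force: [-1.3, -0.3, -0.9]
opening: 0.0544
grasp_force: 42.9
time: 8.9
ee_pos: [0.4937, -0.1955, 0.0409]
tcp_rot: [179.5, -15.0, 91.7]
wrist_force: [-1.8, -0.0, 4.4]
opening: 0.0545
grasp_force: 43.3
```

```bash
python3 -m jog '[{"rotation":[0,0,0],"translation":[0,0,1],"grip":57},{"rotation":[0,0,0],"translation":[0,0,1],"grip":60},{"rotation":[0,0,0],"translation":[0,0,1],"grip":64},{"rotation":[0,0,0],"translation":[0,0,1],"grip":66},{"rotation":[0,0,0],"translation":[0,0,1],"grip":66},{"rotation":[0,0,0],"translation":[0,0,15],"grip":66},{"rotation":[0,0,0],"translation":[0,0,45],"grip":66},{"rotation":[0,0,0],"translation":[0,0,80],"grip":66},{"rotation":[0,0,0],"translation":[0,0,110],"grip":66},{"rotation":[0,0,0],"translation":[0,0,120],"grip":66}]' 40;  python3 -m jog '[{"rotation":[-5,0,0],"translation":[20,25,0],"grip":80},{"rotation":[-10,0,0],"translation":[50,60,0],"grip":85},{"rotation":[-15,0,0],"translation":[80,95,0],"grip":85},{"rotation":[-15,0,0],"translation":[110,130,-10],"grip":85},{"rotation":[-15,0,0],"translation":[140,165,-30],"grip":85},{"rotation":[-15,0,0],"translation":[160,190,-50],"grip":85},{"rotation":[-15,0,0],"translation":[170,201,-60],"grip":85},{"rotation":[-15,0,0],"translation":[170,201,-60],"grip":85},{"rotation":[-15,0,0],"translation":[170,201,-60],"grip":85}]' 40
python3 - <<'E'
from m import *
p,d=imaging.camera('top'); cv2.imwrite('pics/t2.png',cv2.resize(p[120:290,320:540,::-1],None,fx=3.4,fy=3.4))
E
```

```text
time: 9.9
ee_pos: [0.4945, -0.1958, 0.1635]
tcp_rot: [179.4, -14.9, 91.7]
wrist_force: [-0.7, -0.5, -0.5]
opening: 0.0661
grasp_force: 0.0
time: 10.8
ee_pos: [0.6632, 0.0049, 0.1002]
tcp_rot: [-179.9, 0.0, 91.6]
wrist_force: [-1.2, -1.1, -0.6]
opening: 0.085
grasp_force: 0.0
```

View pics/t2.png

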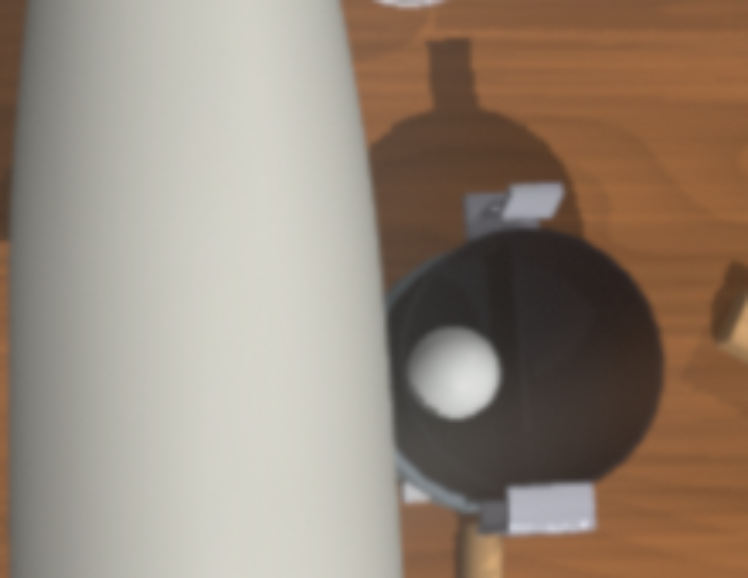

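The first sphere rests in the left compartment (crop pixel 455,370). Next, the second sphere.

```bash
python3 -m jog '[{"rotation":[0,0,0],"translation":[0.5,0.5,-30],"grip":85},{"rotation":[0,0,0],"translation":[0.5,0.5,-60],"grip":85},{"rotation":[0,0,0],"translation":[0.5,0.5,-80],"grip":85},{"rotation":[0,0,0],"translation":[0.5,0.5,-90],"grip":85},{"rotation":[0,0,0],"translation":[0.5,0.5,-93],"grip":75},{"rotation":[0,0,0],"translation":[0.5,0.5,-93],"grip":65},{"rotation":[0,0,0],"translation":[0.5,0.5,-93],"grip":58},{"rotation":[0,0,0],"translation":[0.5,0.5,-93],"grip":50},{"rotation":[0,0,0],"translation":[0.5,0.5,-93],"grip":50},{"rotation":[0,0,0],"translation":[0.5,0.5,-93],"grip":50},{"rotation":[0,0,0],"translation":[0.5,0.5,-93],"grip":50},{"rotation":[0,0,0],"translation":[0.5,0.5,-93],"grip":50}]' 40
```

```text
time: 12.05
ee_pos: [0.6649, 0.006, 0.0092]
tcp_rot: [179.9, 0.0, 91.6]
wrist_force: [-1.6, -1.6, 6.5]
opening: 0.0542
grasp_force: 41.1
```

```bash
python3 -m jog '[{"rotation":[0,0,0],"translation":[0,0,10],"grip":50},{"rotation":[0,0,0],"translation":[0,0,35],"grip":50},{"rotation":[0,0,0],"translation":[0,0,75],"grip":50},{"rotation":[0,0,0],"translation":[0,0,115],"grip":50},{"rotation":[0,0,0],"translation":[-5,-8,145],"grip":50},{"rotation":[0,0,0],"translation":[-18,-30,155],"grip":50},{"rotation":[0,0,0],"translation":[-36,-60,155],"grip":50},{"rotation":[0,0,0],"translation":[-58,-97,155],"grip":50},{"rotation":[0,0,0],"translation":[-80,-135,155],"grip":50},{"rotation":[0,0,0],"translation":[-102,-172,155],"grip":50},{"rotation":[-2,0,0],"translation":[-124,-210,155],"grip":50},{"rotation":[-6,0,0],"translation":[-144,-245,155],"grip":50},{"rotation":[-10,0,0],"translation":[-160,-272,155],"grip":50},{"rotation":[-15,0,0],"translation":[-168,-286,155],"grip":50},{"rotation":[-15,0,0],"translation":[-169,-287,155],"grip":50},{"rotation":[-15,0,0],"translation":[-169,-287,155],"grip":50}]' 40;  python3 -m jog '[{"rotation":[0,0,0],"translation":[0,0,-15],"grip":50},{"rotation":[0,0,0],"translation":[0,0,-40],"grip":50},{"rotation":[0,0,0],"translation":[0,0,-65],"grip":50},{"rotation":[0,0,0],"translation":[0,0,-85],"grip":50},{"rotation":[0,0,0],"translation":[0,0,-100],"grip":50},{"rotation":[0,0,0],"translation":[0,0,-110],"grip":50},{"rotation":[0,0,0],"translation":[0,0,-115],"grip":50},{"rotation":[0,0,0],"translation":[0,0,-115],"grip":50}]' 40
```

```text
time: 13.65
ee_pos: [0.4953, -0.2801, 0.1628]
tcp_rot: [-179.6, 14.9, 91.7]
wrist_force: [-0.1, 0.9, -3.0]
opening: 0.0542
grasp_force: 43.1
time: 14.45
ee_pos: [0.4952, -0.2808, 0.0469]
tcp_rot: [-179.5, 15.0, 91.7]
wrist_force: [-0.4, 0.4, -3.0]
opening: 0.054
grasp_force: 43.2
```

```bash
python3 -m jog '[{"rotation":[0,0,0],"translation":[0,0,-2],"grip":50},{"rotation":[0,0,0],"translation":[0,0,-4],"grip":50},{"rotation":[0,0,0],"translation":[0,0,-5],"grip":50},{"rotation":[0,0,0],"translation":[0,0,-5],"grip":50}]' 40;  python3 -m jog '[{"rotation":[0,0,0],"translation":[0,0,-1],"grip":50},{"rotation":[0,0,0],"translation":[0,0,-1],"grip":50}]' 40
```

```text
time: 14.85
ee_pos: [0.4955, -0.2811, 0.043]
tcp_rot: [-179.6, 15.0, 91.7]
wrist_force: [0.5, 0.3, -0.8]
opening: 0.0544
grasp_force: 43.5
time: 15.05
ee_pos: [0.4956, -0.2814, 0.0428]
tcp_rot: [-179.6, 15.1, 91.7]
wrist_force: [-3.0, 0.5, 7.8]
opening: 0.0547
grasp_force: 44.0
```

```bash
python3 -m jog '[{"rotation":[0,0,0],"translation":[0,0,1],"grip":57},{"rotation":[0,0,0],"translation":[0,0,1],"grip":60},{"rotation":[0,0,0],"translation":[0,0,1],"grip":64},{"rotation":[0,0,0],"translation":[0,0,1],"grip":66},{"rotation":[0,0,0],"translation":[0,0,1],"grip":66},{"rotation":[0,0,0],"translation":[0,0,15],"grip":66},{"rotation":[0,0,0],"translation":[0,0,45],"grip":66},{"rotation":[0,0,0],"translation":[0,0,80],"grip":66},{"rotation":[0,0,0],"translation":[0,0,110],"grip":66},{"rotation":[5,0,0],"translation":[0,5,125],"grip":66},{"rotation":[10,0,0],"translation":[0,15,130],"grip":66},{"rotation":[15,0,0],"translation":[0,30,130],"grip":66},{"rotation":[15,0,0],"translation":[0,30,130],"grip":66}]' 40;  python3 -m jog '[{"rotation":[0,0,-16],"translation":[5,30,0],"grip":50},{"rotation":[0,0,-16],"translation":[81,493,-55],"grip":50},{"rotation":[0,0,-16],"translation":[81,493,-55],"grip":50},{"rotation":[0,0,-16],"translation":[81,493,-55],"grip":50},{"rotation":[0,0,-16],"translation":[81,493,-55],"grip":50},{"rotation":[0,0,-16],"translation":[81,493,-55],"grip":50},{"rotation":[0,0,-16],"translation":[81,493,-55],"grip":50},{"rotation":[0,0,-16],"translation":[81,493,-55],"grip":50},{"rotation":[0,0,-16],"translation":[81,493,-55],"grip":50},{"rotation":[0,0,-16],"translation":[81,493,-55],"grip":50},{"rotation":[0,0,-16],"translation":[81,493,-55],"grip":50},{"rotation":[0,0,-16],"translation":[81,493,-55],"grip":50},{"rotation":[0,0,-16],"translation":[81,493,-55],"grip":50},{"rotation":[0,0,-16],"translation":[81,493,-55],"grip":50},{"rotation":[0,0,-16],"translation":[81,493,-55],"grip":50}]' 40
python3 - <<'E'
from m import *
o=readout.get_obs();T=o['ee_pos']
ps=[]
p0,d0=imaging.camera('top'); p1,d=imaging.camera('side'); 
P=cloud('side',d); v,u=np.mgrid[:480,:640]; m=(d>0)&(np.hypot(P[...,0]-.577,P[...,1]-.242)<.05)&(P[...,2]>.045)&(P[...,2]<.064)
G=P[m]; print('side grip now',len(G),G.mean(0) if len(G) else '')
a=cv2.resize(p0[150:290,400:550,::-1],(428,400));b=cv2.resize(p1[250:380,200:330,::-1],(370,400))
cv2.imwrite('pics/c3.png',np.hstack([a,b]))
E
```

```text
time: 16.35
ee_pos: [0.4953, -0.2514, 0.1724]
tcp_rot: [180.0, -0.1, 91.6]
wrist_force: [1.0, 0.3, 0.2]
opening: 0.066
grasp_force: 0.0
time: 17.85
ee_pos: [0.5764, 0.2409, 0.1169]
tcp_rot: [179.9, 0.0, 75.5]
wrist_force: [0.1, -0.6, -0.1]
opening: 0.0501
grasp_force: 0.0
side grip now 257 [0.5760025  0.24665337 0.0569761 ]
```

View pics/c3.png

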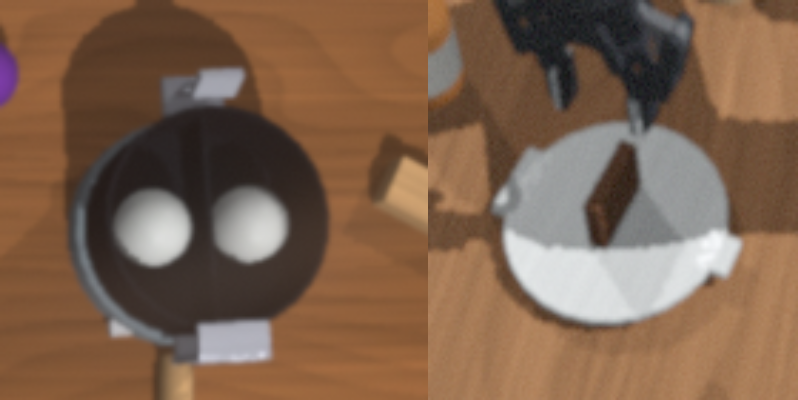

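Both spheres are in their compartments (crop 152,227 and 250,225), and the gripper stands over the cover's grip, aligned with it. I'll take the cover.

```bash
python3 -m jog '[{"rotation":[0,0,0],"translation":[0,1,-35],"grip":50},{"rotation":[0,0,0],"translation":[0,1,-65],"grip":50},{"rotation":[0,0,0],"translation":[0,1,-85],"grip":50},{"rotation":[0,0,0],"translation":[0,1,-93],"grip":50},{"rotation":[0,0,0],"translation":[0,1,-95],"grip":40},{"rotation":[0,0,0],"translation":[0,1,-95],"grip":30},{"rotation":[0,0,0],"translation":[0,1,-95],"grip":20},{"rotation":[0,0,0],"translation":[0,1,-95],"grip":10},{"rotation":[0,0,0],"translation":[0,1,-95],"grip":8},{"rotation":[0,0,0],"translation":[0,1,-95],"grip":8},{"rotation":[0,0,0],"translation":[0,1,-95],"grip":8},{"rotation":[0,0,0],"translation":[0,1,-95],"grip":8},{"rotation":[0,0,0],"translation":[0,1,-95],"grip":8},{"rotation":[0,0,0],"translation":[0,1,-95],"grip":8}]' 90
```

```text
time: 19.35
ee_pos: [0.5772, 0.2434, 0.0231]
tcp_rot: [179.9, -0.1, 75.6]
wrist_force: [1.6, -1.1, 6.7]
opening: 0.0131
grasp_force: 88.8
```

```bash
python3 -m jog '[{"rotation":[0,0,0],"translation":[0,0,8],"grip":8},{"rotation":[0,0,0],"translation":[0,0,25],"grip":8},{"rotation":[0,0,0],"translation":[0,0,55],"grip":8},{"rotation":[0,0,0],"translation":[0,0,90],"grip":8},{"rotation":[0,0,0],"translation":[0,0,130],"grip":8},{"rotation":[0,0,1],"translation":[-2,-15,165],"grip":8},{"rotation":[0,0,2],"translation":[-6,-45,190],"grip":8},{"rotation":[0,0,4],"translation":[-11,-85,205],"grip":8},{"rotation":[0,0,6],"translation":[-16,-125,208],"grip":8},{"rotation":[0,0,7],"translation":[-21,-165,208],"grip":8},{"rotation":[0,0,8],"translation":[-26,-205,208],"grip":8},{"rotation":[0,0,9],"translation":[-31,-245,208],"grip":8},{"rotation":[0,0,10],"translation":[-37,-285,208],"grip":8},{"rotation":[0,0,12],"translation":[-42,-325,208],"grip":8},{"rotation":[0,0,13],"translation":[-47,-365,208],"grip":8},{"rotation":[0,0,14],"translation":[-52,-405,208],"grip":8},{"rotation":[0,0,15],"translation":[-57,-440,208],"grip":8},{"rotation":[0,0,16],"translation":[-61,-468,208],"grip":8},{"rotation":[0,0,16],"translation":[-62,-481,208],"grip":8},{"rotation":[0,0,16],"translation":[-62,-481,208],"grip":8}]' 90
python3 - <<'E'
from m import *
for _ in range(1):
    o=readout.get_obs(); print(o['ee_pos'],o['tcp_rot'],o['wrist_force'])
T=o['ee_pos']
for n in ['top','side']:
    p,d=imaging.camera(n); P=cloud(n,d); M=(d>0)&(np.hypot(P[...,0]-T[0],P[...,1]-T[1])<.12)
    F=P[M&(P[...,2]>.212)&(P[...,2]<.235)]; print(n,len(F),np.median(F[:,2]))
    ys=F[:,1]; print(' x',np.percentile(F[:,0],[.5,99.5]),'y',np.percentile(ys,[.5,99.5]))
    for t in ['cover_tongue','cover_grip']:
        for r in spotter.mark_of(n,t)[:2]: print(' ',t,px2w(n,r['uv'],z=T[2]-.0105 if 'ton' in t else T[2]+.02),r['confidence'])
    if n=='top': a=cv2.resize(p[150:300,400:550,::-1],(400,400))
    else: b=cv2.resize(p[70:220,260:410,::-1],(400,400))
cv2.imwrite('pics/c4.png',np.hstack([a,b]))
E
```

```text
time: 21.35
ee_pos: [0.5138, -0.2391, 0.2291]
tcp_rot: [-180.0, -0.0, 91.5]
wrist_force: [-1.1, 1.1, -2.6]
opening: 0.0132
grasp_force: 87.8
[ 0.51375023 -0.23906962  0.2291132 ] [-1.79961473e+02 -1.98661083e-02  9.14876076e+01] [-1.10187233  1.09979747 -2.62196904]
top 4138 0.2210941707268838
 x [0.42371039 0.60002005] y [-0.31288932 -0.16101357]
  cover_tongue [ 0.42296106 -0.24282939  0.2186132 ] 0.72
  cover_tongue [0.30936321 0.46101238 0.2186132 ] 0.63
  cover_grip [0.30095732 0.35535876 0.2491132 ] 0.84
side 1634 0.22158688894748135
 x [0.42288721 0.59774223] y [-0.30891552 -0.15568189]
  cover_tongue [ 0.41848539 -0.23324336  0.2186132 ] 0.71
  cover_grip [0.30486477 0.52973452 0.2491132 ] 0.89
  cover_grip [ 0.51531106 -0.24772082  0.2491132 ] 0.75
```

View pics/c4.png

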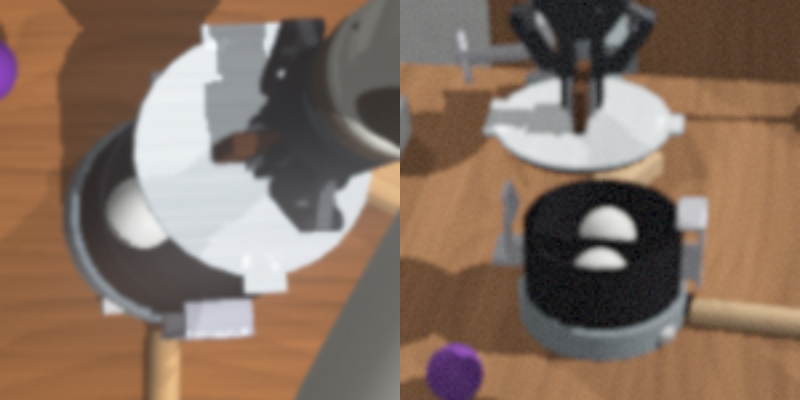

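Run:
```python
from m import *
o=readout.get_obs(); T=o['ee_pos']; print(T)
for n in ['top','side']:
    p,d=imaging.camera(n); P=cloud(n,d); M=(d>0)&(np.hypot(P[...,0]-T[0],P[...,1]-T[1])<.12)
    F=P[M&(P[...,2]>.212)&(P[...,2]<.230)]; c0=np.array([T[0],T[1]])
    a=np.degrees(np.arctan2(F[:,1]-c0[1],F[:,0]-c0[0])); r=np.hypot(*(F[:,:2]-c0).T); E=[]
    for k in range(-180,180,4):
        if abs(k)<32 or abs(k)>160: continue
        s=(a>=k)&(a<k+4)
        if s.sum()>8:
            R=np.percentile(r[s],98)
            if .07<R<.092: E.append([k+2,R])
    E=np.array(E); q=c0+E[:,1:]*np.c_[np.cos(np.radians(E[:,0])),np.sin(np.radians(E[:,0]))]
    f=least_squares(lambda c:np.hypot(q[:,0]-c[0],q[:,1]-c[1])-.0805,c0,loss='soft_l1',f_scale=.0015)
    print(n,len(E),'origin fit',f.x,'offset mm',(f.x-c0)*1e3,np.abs(f.fun).mean()); print(E[:,0].min(),E[:,0].max())
    # rim: outer edge of rim band now / saved
    D=np.load(f'{n}0.npy'); P=cloud(n,D); m=(D>0)&(P[...,2]>.1)&(P[...,2]<.117)&(np.hypot(P[...,0]-.495,P[...,1]+.238)<.095); Q=P[m]
    a=np.degrees(np.arctan2(Q[:,1]+.238,Q[:,0]-.495)); r=np.hypot(Q[:,0]-.495,Q[:,1]+.238);E=[]
    for k in range(-180,180,6):
        if abs(k)<24 or abs(k)>144: continue
        s=(a>=k)&(a<k+6)&(r>.07)&(r<.085)
        if s.sum()>4: E.append([k+3,np.median(r[s])])
    E=np.array(E); q=[.495,-.238]+E[:,1:]*np.c_[np.cos(np.radians(E[:,0])),np.sin(np.radians(E[:,0]))]
    f=least_squares(lambda c:np.hypot(q[:,0]-c[0],q[:,1]-c[1])-.078,[.495,-.238],loss='soft_l1',f_scale=.0015); print('  rim',len(E),f.x,np.abs(f.fun).mean())
```

```text
[ 0.51443019 -0.23685716  0.22942648]
top 47 origin fit [ 0.51503918 -0.2380246 ] offset mm [ 0.60899895 -1.16743749] 0.00048208620921441446
-158.0 162.0
  rim 42 [ 0.49505128 -0.23805633] 0.0004799260177700968
side 54 origin fit [ 0.51228045 -0.23566014] offset mm [-2.14973524  1.19702064] 0.0014477886128589606
-158.0 162.0
  rim 42 [ 0.49313348 -0.23708067] 0.0007511621379625085
```

The cover is held level, with its tongue at crop (265,275) facing the hook. I'll tilt it, bring it down beside the hook, slide the tongue just under, then look.

```bash
python3 -m jog '[{"rotation":[0.1,-4,0],"translation":[-2,0,-6],"grip":8},{"rotation":[0.2,-8,0],"translation":[-3,0,-12],"grip":8},{"rotation":[0.3,-12,0],"translation":[-4,0,-20],"grip":8},{"rotation":[0.4,-16,0],"translation":[-5,0,-28],"grip":8},{"rotation":[0.5,-20,0],"translation":[-6,-0.2,-37],"grip":8},{"rotation":[0.5,-20,0],"translation":[-6,-0.2,-48],"grip":8},{"rotation":[0.5,-20,0],"translation":[-6,-0.2,-58],"grip":8},{"rotation":[0.5,-20,0],"translation":[-6,-0.2,-66],"grip":8},{"rotation":[0.5,-20,0],"translation":[-6,-0.2,-71],"grip":8},{"rotation":[0.5,-20,0],"translation":[-6,-0.2,-73],"grip":8},{"rotation":[0.5,-20,0],"translation":[-6,-0.2,-73],"grip":8}]' 90; python3 -m jog '[{"rotation":[0,0,0],"translation":[-3,0,0],"grip":8},{"rotation":[0,0,0],"translation":[-6,-0.2,0],"grip":8},{"rotation":[0,0,0],"translation":[-8,-0.2,0],"grip":8},{"rotation":[0,0,0],"translation":[-8,-0.2,0],"grip":8}]' 90
python3 - <<'E'
from m import *
p,d=imaging.camera('side'); b=cv2.resize(p[90:230,260:420,::-1],None,fx=5,fy=4.28,interpolation=2)
p2,d=imaging.camera('top'); cv2.imwrite('pics/c5.png',cv2.resize(p[95:215,270:430,::-1],(800,600),interpolation=2))
E
```

```text
time: 22.85
ee_pos: [0.5084, -0.238, 0.156]
tcp_rot: [160.0, 0.1, 91.6]
wrist_force: [-0.6, -0.4, -3.2]
opening: 0.0128
grasp_force: 88.9
time: 23.25
ee_pos: [0.4999, -0.2384, 0.1566]
tcp_rot: [160.0, 0.1, 91.6]
wrist_force: [-0.4, 0.2, -3.8]
opening: 0.013
grasp_force: 88.9
```

View pics/c5.png

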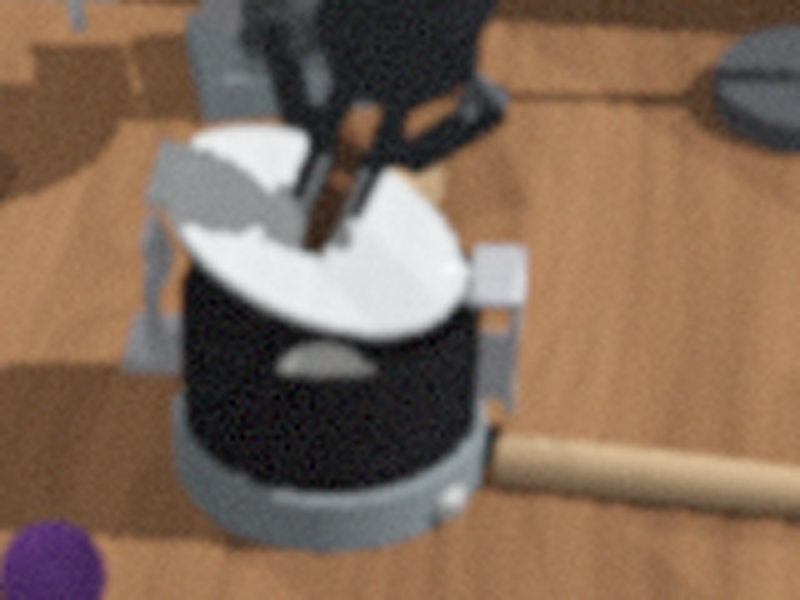

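The tongue is at the hook's overhang (crop 470,270) with the plug's low edge inside the rim and the lip clear of the clip, and there is no contact force. I'll slide in while reducing the tilt.

```bash
python3 -m jog '[{"rotation":[0,2,0],"translation":[-0.8,0,-3.2],"grip":8},{"rotation":[-0.1,4,0],"translation":[-1.6,0,-6.5],"grip":8},{"rotation":[-0.2,6,0],"translation":[-2.4,-0.1,-9.6],"grip":8},{"rotation":[-0.2,8,0],"translation":[-3.2,-0.1,-12.6],"grip":8},{"rotation":[-0.2,8,0],"translation":[-3.2,-0.1,-12.6],"grip":8}]' 90; python3 -m jog '[{"rotation":[0,1,0],"translation":[-1.5,0,-1.7],"grip":8},{"rotation":[-0.1,2,0],"translation":[-3,-0.1,-3.4],"grip":8},{"rotation":[-0.1,2,0],"translation":[-4,-0.1,-3.4],"grip":8},{"rotation":[-0.1,2,0],"translation":[-4,-0.1,-3.4],"grip":8}]' 90
```

```text
time: 23.85
ee_pos: [0.4975, -0.2382, 0.1427]
tcp_rot: [168.2, -0.0, 91.7]
wrist_force: [0.2, 0.3, -2.5]
opening: 0.0128
grasp_force: 88.8
time: 24.25
ee_pos: [0.4929, -0.2385, 0.1403]
tcp_rot: [170.0, 0.1, 91.6]
wrist_force: [0.4, -0.1, -3.1]
opening: 0.0126
grasp_force: 88.9
```

```bash
python3 -m jog '[{"rotation":[0,1,0],"translation":[0.2,0,-2.5],"grip":8},{"rotation":[0,2,0],"translation":[0.3,0,-4.9],"grip":8},{"rotation":[0,3,0],"translation":[0.5,0,-6.7],"grip":8},{"rotation":[-0.1,4,0],"translation":[0.7,0,-8.4],"grip":8},{"rotation":[-0.1,4,0],"translation":[0.7,0,-8.4],"grip":8}]' 90; python3 -m jog '[{"rotation":[0,1,0],"translation":[0.2,0,-1.5],"grip":8},{"rotation":[0,2,0],"translation":[0.4,0,-2.9],"grip":8},{"rotation":[0,2,0],"translation":[0.4,0,-2.9],"grip":8}]' 90
```

```text
time: 24.75
ee_pos: [0.4938, -0.2384, 0.1313]
tcp_rot: [174.1, 0.1, 91.6]
wrist_force: [-1.4, -0.3, -3.4]
opening: 0.0129
grasp_force: 88.9
time: 25.05
ee_pos: [0.4942, -0.2385, 0.1288]
tcp_rot: [176.1, 0.0, 91.6]
wrist_force: [-2.7, -0.4, -2.3]
opening: 0.0127
grasp_force: 89.2
```

```bash
python3 -m jog '[{"rotation":[0,1,0],"translation":[0.2,0,-1.5],"grip":8},{"rotation":[0,2,0],"translation":[0.4,0,-3],"grip":8},{"rotation":[0,3,0],"translation":[0.6,0,-4.5],"grip":8},{"rotation":[-0.1,4,0],"translation":[0.7,0,-6],"grip":8},{"rotation":[-0.1,4,0],"translation":[0.7,0,-6],"grip":8}]' 90; python3 -m jog '[{"rotation":[0,0.5,0],"translation":[0,0,-1],"grip":8},{"rotation":[0,0.5,0],"translation":[0,0,-1],"grip":8}]' 90
```

```text
time: 25.55
ee_pos: [0.4952, -0.2385, 0.1231]
tcp_rot: [-179.9, 0.0, 91.7]
wrist_force: [-2.1, -0.7, 0.2]
opening: 0.0132
grasp_force: 89.3
time: 25.75
ee_pos: [0.4953, -0.2386, 0.1233]
tcp_rot: [-179.6, 0.0, 91.6]
wrist_force: [-4.7, 1.4, 7.0]
opening: 0.0131
grasp_force: 90.6
```

```bash
python3 -m jog '[{"rotation":[0,0.5,0],"translation":[0,0,-1.5],"grip":8},{"rotation":[0,0.5,0],"translation":[0,0,-3],"grip":8},{"rotation":[0,0.5,0],"translation":[0,0,-3],"grip":8}]' 90
python3 - <<'E'
from m import *
ims=[]
for n in ['side','top']:
    p,d=imaging.camera(n); P=cloud(n,d); c=(.4950,-.2380) if n=='top' else (.4931,-.2371)
    M=(d>0)&(np.hypot(P[...,0]-c[0],P[...,1]-c[1])<.08)&(np.abs(P[...,2]-.115)<.012); F=P[M]; 
    far=np.abs(F[:,0]-c[0])>.02; A=np.c_[F[far][:,:2]-c,np.ones(far.sum())]; s=np.linalg.lstsq(A,F[far][:,2],rcond=None)[0]
    print(n,'slopes deg',np.degrees(s[:2]),'z at centre',s[2])
    K=P[(d>0)&(P[...,0]>c[0]+.07)&(P[...,0]<c[0]+.12)&(np.abs(P[...,1]-c[1]-.003)<.02)&(P[...,2]>.119)&(P[...,2]<.15)]
    for z in (.12,.127,.134): 
        k=K[(K[:,2]>z)&(K[:,2]<z+.007)]; print('  clip x-c at z',z,len(k),np.median(k[:,0])-c[0] if len(k) else '')
    ims.append(cv2.resize(p[100:220,280:400,::-1] if n=='side' else p[150:290,400:540,::-1],(400,400),interpolation=2))
cv2.imwrite('pics/c6.png',np.hstack(ims))
E
```

```text
time: 26.05
ee_pos: [0.4952, -0.2387, 0.1232]
tcp_rot: [-179.2, 0.1, 91.6]
wrist_force: [-15.4, 4.2, 27.6]
opening: 0.0132
grasp_force: 92.7
side slopes deg [-0.07759628 -1.54292447] z at centre 0.11516456826707612
  clip x-c at z 0.12 16 0.08622703526557995
  clip x-c at z 0.127 16 0.0882977644984756
  clip x-c at z 0.134 21 0.09159157678733443
top slopes deg [-0.31000249 -0.30286744] z at centre 0.11529929846734314
  clip x-c at z 0.12 37 0.08701454444885981
  clip x-c at z 0.127 31 0.08929205413729613
  clip x-c at z 0.134 49 0.09289714422457473
```

View pics/c6.png

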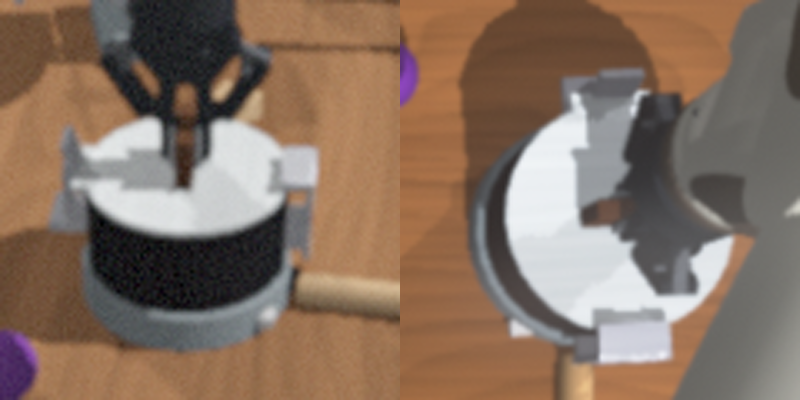

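The cover is level at rim height: top face at 0.1152 m, tilt near zero. The tongue is under the hook (crop 290,165) and the clip blade is back at rest over the lip. I'll unload, release and withdraw.

```bash
python3 -m jog '[{"rotation":[0,-0.5,0],"translation":[0,0,2],"grip":8},{"rotation":[0,-1,0],"translation":[0,0,4],"grip":8},{"rotation":[0,-1,0],"translation":[0,0,4],"grip":14},{"rotation":[0,-1,0],"translation":[0,0,4],"grip":25},{"rotation":[0,-1,0],"translation":[0,0,4],"grip":40},{"rotation":[0,-1,0],"translation":[0,0,4],"grip":40},{"rotation":[0,-1,0],"translation":[0,0,10],"grip":40},{"rotation":[0,-1,0],"translation":[0,0,30],"grip":40},{"rotation":[0,-1,0],"translation":[0,0,65],"grip":40},{"rotation":[0,-1,0],"translation":[0,0,100],"grip":40},{"rotation":[0,-1,0],"translation":[-30,60,130],"grip":40},{"rotation":[0,-1,0],"translation":[-60,120,140],"grip":40},{"rotation":[0,-1,0],"translation":[-80,160,140],"grip":40},{"rotation":[0,-1,0],"translation":[-80,160,140],"grip":40}]' 40
python3 - <<'E'
from m import *
ims=[]
for n in ['side','top']:
    p,d=imaging.camera(n); P=cloud(n,d); c=(.4950,-.2380) if n=='top' else (.4931,-.2371)
    M=(d>0)&(np.hypot(P[...,0]-c[0],P[...,1]-c[1])<.08)&(np.abs(P[...,2]-.115)<.012); F=P[M]
    far=np.abs(F[:,0]-c[0])>.02; A=np.c_[F[far][:,:2]-c,np.ones(far.sum())]; s=np.linalg.lstsq(A,F[far][:,2],rcond=None)[0]
    print(n,'slopes deg',np.degrees(s[:2]),'z at centre',s[2],len(F))
    K=P[(d>0)&(P[...,0]>c[0]+.07)&(P[...,0]<c[0]+.12)&(np.abs(P[...,1]-c[1]-.003)<.02)&(P[...,2]>.119)&(P[...,2]<.15)]
    for z in (.12,.127,.134):
        k=K[(K[:,2]>z)&(K[:,2]<z+.007)]; print('  clip',z,len(k),np.median(k[:,0])-c[0])
    ims.append(cv2.resize(p[100:220,280:400,::-1] if n=='side' else p[150:290,400:540,::-1],(400,400),interpolation=2))
    if n=='side':
        for uv in [(348,240)]:
            v,u=np.mgrid[:480,:640]; Q=P[(np.hypot(u-uv[0],v-uv[1])<22)&(d>0)]; Q=Q[Q[:,2]>.056]; print('tin',Q.mean(0))
cv2.imwrite('pics/c7.png',np.hstack(ims))
E
```

```text
time: 27.55
ee_pos: [0.4135, -0.0767, 0.2603]
tcp_rot: [179.9, 0.0, 91.7]
wrist_force: [1.3, 0.4, -0.2]
opening: 0.0398
grasp_force: 0.0
side slopes deg [ 0.0015193  -1.40868173] z at centre 0.11495932503097606 1682
  clip 0.12 19 0.08675893444383498
  clip 0.127 15 0.0881770668580889
  clip 0.134 18 0.09106670331551636
tin [0.43069926 0.01028877 0.06179069]
top slopes deg [0. 0.] z at centre 0.0 0
  clip 0.12 0 nan
  clip 0.127 0 nan
  clip 0.134 0 nan
  return _methods._mean(a, axis=axis, dtype=dtype,
  ret = ret.dtype.type(ret / rcount)
```

View pics/c7.png

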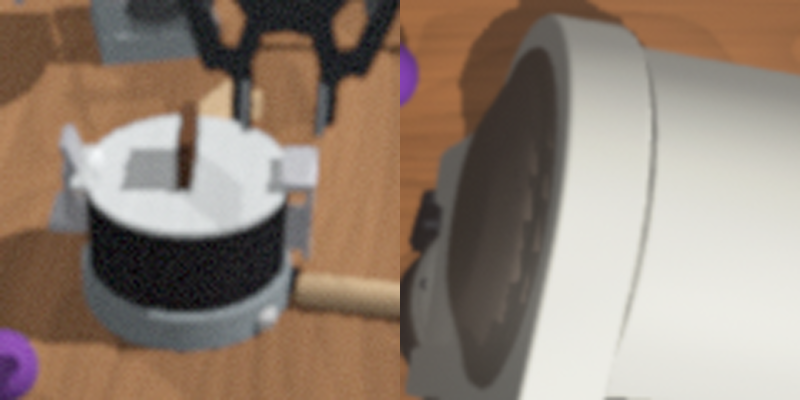

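The side view shows the cover level on the rim, with the tongue under the hook (crop 295,165), the clip over the lip (80,165) and the gripper clear. The arm hides the bowl from the top camera. The tin hasn't moved, so I'm handing in.

```bash
python3 -c "
from workcell import bot
print(bot.job_done())"
```

```text
the job is handed in; nothing more can be done
None
```

I lowered both spheres into their compartments, seated the cover level under the hook and clip, left the tin where it was, and handed the job in at about 28 s of the allowed 67 s.

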